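# Charge the tumbler barrel with turned beads

### The job

Take the hand scoop and scoop the turned wooden beads out of the long tray into the open tumbler barrel: at least four of the five must end up in the barrel, a fifth may stay in the tray, and none is left in the scoop or on the bench. Move the beads with the scoop only, never with the gripper, leave the other things on the bench where they are, and finish by laying the empty scoop down flat on the bench, standing on the underside of its bowl.

Things in the scene. Friction and masses are not known exactly. Their poses are not given: they have to be found in the camera images.
- scoop_grip (a point): loose aluminium hand scoop, about 0.22 kg: the centre of its flat-sided wooden handle, where to hold it. x forwards to the scoop's lip, y across, z up. The handle is 24 mm wide across y, 22 mm thick, 120 mm long, rising to the rear by 15 degrees. This point is 81 mm above the bowl's underside, 60 mm behind the bowl's back wall, 180 mm behind the lip
- scoop_bowl (a point): middle of the flat underside of the scoop's bowl, 120 mm ahead of the handle point and 81 mm lower; same axes. The bowl is 120 mm long (lip 60 mm ahead of this point, back wall 60 mm behind) and 126 mm wide outside, floor and walls 2.5 mm; back wall 80 mm high, sides sloping from 80 mm at the back to nothing 30 mm behind the lip, front open
- tray: the bead tray, a long open wooden box fixed to the bench; origin under its centre, x along its length, z up. Outside 360 x 162 mm, 55 mm high; inside 340 x 142 mm; its flat floor is 8 mm above the bench. The beads start in its +x half, and the 160 mm at its -x end are empty
- barrel: the tumbler's open barrel, a black rubber pot fixed upright on the bench; origin under its centre, z up. 180 mm across, 194 mm at the flange round the rim, 125 mm high; mouth and inside 165 mm across, inner floor 10 mm above the bench
- bead1: one of five alike turned wooden ball beads, 36 mm in diameter, 18 g, free to roll, starting in the tray; origin at its centre
- bead2: one of five alike turned wooden ball beads, 36 mm in diameter, 18 g, free to roll, starting in the tray; origin at its centre
- bead3: one of five alike turned wooden ball beads, 36 mm in diameter, 18 g, free to roll, starting in the tray; origin at its centre
- bead4: one of five alike turned wooden ball beads, 36 mm in diameter, 18 g, free to roll, starting in the tray; origin at its centre
- bead5: one of five alike turned wooden ball beads, 36 mm in diameter, 18 g, free to roll, starting in the tray; origin at its centre
- mug: bystander: white mug, 80 mm across, 95 mm high; origin under its centre
- wax_tin: bystander: closed round steel tin, 95 mm across, 50 mm high; origin under its centre
- blank: bystander: square pale wood blank 45 x 200 x 45 mm, lying, its length along its y axis; origin under its centre
- gouge: bystander: turning gouge, 385 mm long, wooden handle 32 mm thick, lying along its x axis; origin on the bench 180 mm from the handle's butt
- callipers: bystander: flat steel outside callipers about 150 x 115 mm, 14 mm high at the pivot, lying; origin on the bench between the legs
- candlestick: bystander: small turned wooden candlestick, 60 mm across the foot, 132 mm high, standing; origin under its centre
There are look-alikes about, which are no part of the job. What is shaped like the bead2 but green, pink or purple is not meant.

How it is judged (in metres and radians):
At the end, for the whole second after the job is handed in: At least four beads are in the barrel (centre within 75 mm of its axis, below 105 mm), a fifth there or in the tray, all slower than 50 mm/s; the scoop stands on the bench on the underside of its bowl (lower than 5 mm, tilted under 0.08 rad) ((((horizontal distance between bead1 and barrel below 0.075 m and z of bead1 in the frame of barrel below 0.105 m) and (horizontal distance between bead2 and barrel below 0.075 m and z of bead2 in the frame of barrel below 0.105 m) and (horizontal distance between bead3 and barrel below 0.075 m and z of bead3 in the frame of barrel below 0.105 m) and (horizontal distance between bead4 and barrel below 0.075 m and z of bead4 in the frame of barrel below 0.105 m)) or ((horizontal distance between bead1 and barrel below 0.075 m and z of bead1 in the frame of barrel below 0.105 m) and (horizontal distance between bead2 and barrel below 0.075 m and z of bead2 in the frame of barrel below 0.105 m) and (horizontal distance between bead3 and barrel below 0.075 m and z of bead3 in the frame of barrel below 0.105 m) and (horizontal distance between bead5 and barrel below 0.075 m and z of bead5 in the frame of barrel below 0.105 m)) or ((horizontal distance between bead1 and barrel below 0.075 m and z of bead1 in the frame of barrel below 0.105 m) and (horizontal distance between bead2 and barrel below 0.075 m and z of bead2 in the frame of barrel below 0.105 m) and (horizontal distance between bead4 and barrel below 0.075 m and z of bead4 in the frame of barrel below 0.105 m) and (horizontal distance between bead5 and barrel below 0.075 m and z of bead5 in the frame of barrel below 0.105 m)) or ((horizontal distance between bead1 and barrel below 0.075 m and z of bead1 in the frame of barrel below 0.105 m) and (horizontal distance between bead3 and barrel below 0.075 m and z of bead3 in the frame of barrel below 0.105 m) and (horizontal distance between bead4 and barrel below 0.075 m and z of bead4 in the frame of barrel below 0.105 m) and (horizontal distance between bead5 and barrel below 0.075 m and z of bead5 in the frame of barrel below 0.105 m)) or ((horizontal distance between bead2 and barrel below 0.075 m and z of bead2 in the frame of barrel below 0.105 m) and (horizontal distance between bead3 and barrel below 0.075 m and z of bead3 in the frame of barrel below 0.105 m) and (horizontal distance between bead4 and barrel below 0.075 m and z of bead4 in the frame of barrel below 0.105 m) and (horizontal distance between bead5 and barrel below 0.075 m and z of bead5 in the frame of barrel below 0.105 m))) and ((horizontal distance between bead1 and barrel below 0.075 m and z of bead1 in the frame of barrel below 0.105 m) or (x of bead1 in the frame of tray between -0.17 and 0.17 m and y of bead1 in the frame of tray between -0.071 and 0.071 m and z of bead1 in the frame of tray below 0.075 m)) and ((horizontal distance between bead2 and barrel below 0.075 m and z of bead2 in the frame of barrel below 0.105 m) or (x of bead2 in the frame of tray between -0.17 and 0.17 m and y of bead2 in the frame of tray between -0.071 and 0.071 m and z of bead2 in the frame of tray below 0.075 m)) and ((horizontal distance between bead3 and barrel below 0.075 m and z of bead3 in the frame of barrel below 0.105 m) or (x of bead3 in the frame of tray between -0.17 and 0.17 m and y of bead3 in the frame of tray between -0.071 and 0.071 m and z of bead3 in the frame of tray below 0.075 m)) and ((horizontal distance between bead4 and barrel below 0.075 m and z of bead4 in the frame of barrel below 0.105 m) or (x of bead4 in the frame of tray between -0.17 and 0.17 m and y of bead4 in the frame of tray between -0.071 and 0.071 m and z of bead4 in the frame of tray below 0.075 m)) and ((horizontal distance between bead5 and barrel below 0.075 m and z of bead5 in the frame of barrel below 0.105 m) or (x of bead5 in the frame of tray between -0.17 and 0.17 m and y of bead5 in the frame of tray between -0.071 and 0.071 m and z of bead5 in the frame of tray below 0.075 m)) and linear speed of each of bead1, bead2, bead3, bead4, bead5 below 0.05 m/s and height (world z) of scoop_bowl below 0.005 m and angle between scoop_bowl's own z axis and vertical below 0.08 rad); the robot touches nothing.
It fails at once if the gripper touches a bead (they are moved with the scoop alone) (contact force between the fingers and bead1 above 1 N or contact force between the fingers and bead2 above 1 N or contact force between the fingers and bead3 above 1 N or contact force between the fingers and bead4 above 1 N or contact force between the fingers and bead5 above 1 N).
It fails at once if one of the other things on the bench is shifted by more than 30 mm (distance of any of mug, wax_tin, blank, gouge, callipers, candlestick from where it was at the start of the episode above 0.03 m).
It also fails if it takes over 72 s, if anything falls off the work surface, if the arm or the gripper's body presses on something with over 40 N, if the wrist force passes 120 N, or if a joint passes its speed limit or range.

### The arm

A 6-joint arm with a two-finger parallel gripper is mounted at the origin on the work surface. World frame = base frame: x ahead of the robot, y to its left, z up, the work surface at z = 0. Lengths are in m, angles in degrees, forces in N, time in s.
With the tool pointing down it reaches from about 0.425 to 0.95 m from the base axis. Payload 14.7 kg.
Tool frame: the origin (TCP) lies at the very end of the fingers, on their centre line; the grasp point (between the pads) lies 19 mm behind it (bot.grasp_offset is the distance from the TCP to the grasp point, in m); z points along the fingers, y is the line along which they close (so a half turn about z gives the same grasp; the last joint's range is limited). The gripper opens to 85 mm and grips with 20 to 120 N. Pads are 22 mm wide; open, the fingers measure 114 mm over their backs; the gripper's body (76 mm by 85 mm) begins 54 mm behind the grasp point. The pads swing forward as they close: fully open they stand 13 mm farther back than shut.
Start: joints at [61.215, 27.513, 91.461, -0, 61.026, -2.67], TCP at [0.286, 0.584, 0.231] pointing down, gripper open.
Joint ranges: [-157.49, 157.49], [-46.99, 117.5], [13.45, 153.17], [-89.5, 269.5], [5.16, 153.95], [-167.48, 167.48]. Speed limits (degrees/s): [108.29, 108.29, 136.94, 172.46, 172.46, 172.46].

### API

Orientations are given as [roll, pitch, yaw] about the fixed x, y, z axes, in that order (R = Rz(yaw) Ry(pitch) Rx(roll)).
In Python, from station import bot gives the robot as it stands.
- The arm moves only by the shell command python3 -m jog 'ROWS' [FORCE]. ROWS is JSON, a list of rows, each a list of 3 entries, a list of its own where there are three numbers: the shift along the tool's x, y, z normalised to -1 to 1, where 1 is 0.15 m, then the turn, a rotation vector about the tool's x, y, z normalised to -1 to 1, where 1 is 90 degrees, then the gripper command: -1 is fully open, 1 is shut, values between are in proportion. A call has 1 to 20 rows; each row is the pose to reach, as a shift and turn from the pose commanded when the call began, along the tool's axes at that moment; what a row does not reach only later rows make up. A row lasts 1/12 s, in which the tool goes at most 41.7 mm and 7.16 degrees, less where a joint would pass 70% of its speed; a pose out of reach is approached as far as the arm can. A call with a number of a shift or a turn outside -1 to 1 is refused whole. A call with a gripper value outside its range is refused whole. The fingers move at their own pace and stop on an object; FORCE is the grip in N (left out, the last holds). Time passes only in rows, so rows that repeat a pose let the fingers close. It gives the time, the measured TCP pose, the force, the opening and the grip force at its end, in the units of the state.
- bot.observe(): the state, without advancing time (a new reading comes with each control period).
- bot.get_image(name): name is "scene" or "top"; returns a dict with "img" (480x640x3 uint8, blue, green, red), "depth" (480x640 float32, m along the optical axis (not along the pixel's ray), 0 where there is no reading), "K" (3x3 intrinsics, pixels), "cam_to_world" (4x4, takes a point from camera to world coordinates). Camera axes: x right, y down, z forward; pixel columns grow to the right and rows downward; lengths in m; the calibration is good to about 2 mm. A picture is of the moment at which its call begins.
- bot.close_job(): hands the job in; it is judged then, once.
The state is a dict: "t": time; "q": joint angles; "joint_vel": joint speeds; "joint_torque": joint torques, N m; "eef_pos": TCP position; "tcp_rot": TCP orientation; "wrist_force": force on the tool from outside, world axes, zero at the start; "torque": the same for the moment, N m; "grip_width": finger opening in m; "grasp_force": force on a finger pad.
Only numpy, scipy, OpenCV 4.12 (cv2) and the standard library are available. Lean on these libraries where they do the work, as an engineer would, in place of code of your own. Each camera call takes 0.05 s, during which the arm holds its last target. There are 200 camera calls.

## Working session

There is one attempt and no reset: what is moved stays moved. The work goes in short steps, Python scripts to look and compute and a shell command to move; the robot and the scene stay as the last step left them, time stands still between calls to the robot, and variables do not carry over. Pictures are saved under pics/ and viewed, at most 10 in all, crops included, and the job is handed in when it is done.

```bash
ls; mkdir -p pics
python3 - <<'E'
from station import bot
import cv2,numpy as np
for n in("scene","top"):
    d=bot.get_image(n); cv2.imwrite(f"pics/{n}0.png",d["img"]); np.savez(f"{n}0.npz",**d)
    print(n,d["K"].tolist(),d["cam_to_world"].round(3).tolist())
s=bot.observe();print(s)
E
```

```text
pics
scene [[525.3272524066399, 0.0, 322.54302304469724], [0.0, 525.3272524066399, 235.36721045612165], [0.0, 0.0, 1.0]] [[0.693, 0.46, -0.555, 1.133], [0.721, -0.417, 0.554, -0.518], [0.023, -0.784, -0.62, 0.723], [0.0, 0.0, 0.0, 1.0]]
top [[435.10551628092884, 0.0, 318.2698108804222], [0.0, 435.10551628092884, 240.9381746629905], [0.0, 0.0, 1.0]] [[-0.024, -0.989, 0.144, 0.424], [-1.0, 0.026, 0.009, 0.029], [-0.012, -0.143, -0.99, 0.978], [0.0, 0.0, 0.0, 1.0]]
{'t': 0.1, 'q': array([ 6.12143479e+01,  2.75450714e+01,  9.14889875e+01, -3.80300885e-04,
        6.10273636e+01, -2.67193256e+00]), 'joint_vel': array([-0.00296726, -0.12550648, -0.11259748, -0.00433159,  0.02904301,
       -0.05459475]), 'joint_torque': array([ 1.90101870e-03, -9.52262449e+01, -4.31037855e+01, -1.16285632e-04,
        5.13045903e-03, -1.15685230e-04]), 'eef_pos': array([0.28592852, 0.58333009, 0.23075756]), 'tcp_rot': array([-1.79938629e+02, -2.53119429e-03,  1.53886464e+02]), 'wrist_force': array([ 0.28527085, -0.8566395 , -0.23072392]), 'torque': array([ 0.01792222, -0.00787209, -0.06782904]), 'grasp_force': 0.0, 'grip_width': 0.08563064811974935}
```

View pics/top0.png

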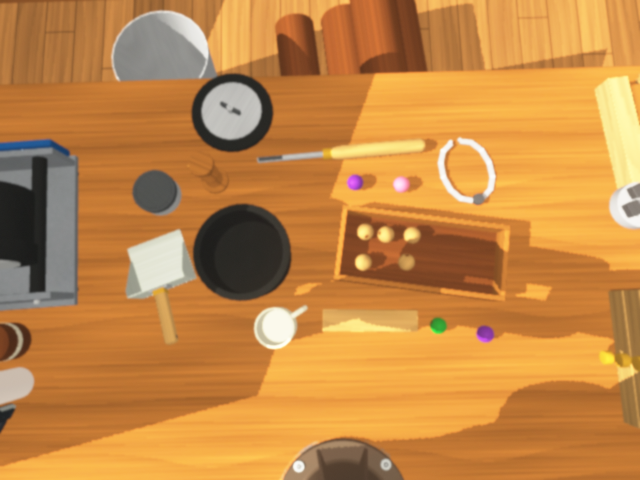

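View pics/scene0.png

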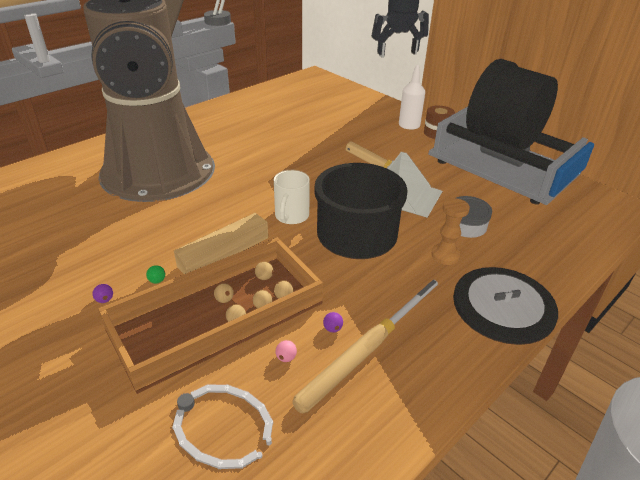

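Top view: the scoop is at about (160,265), with its handle toward the robot at (165,315). The barrel is at (243,252) and the tray at (425,252). Five pale beads lie in the tray's left half, at (365,232), (386,234), (412,235), (363,262) and (407,262).

```bash
cat > h.py <<'E'
import numpy as np,cv2
from scipy.spatial.transform import Rotation as R
def cloud(d):
    v,u=np.mgrid[:480,:640]; z=d["depth"]; K=d["K"]
    P=np.stack([(u-K[0,2])/K[0,0]*z,(v-K[1,2])/K[1,1]*z,z],-1)
    T=d["cam_to_world"]; P=P@T[:3,:3].T+T[:3,3]; P[z==0]=np.nan; return P
def rect(P,m):
    c,s,a=cv2.minAreaRect((P[m][:,:2]*1000).astype(np.float32)); return np.round(c,1),np.round(s,1),round(a,1)
def proj(d,p):
    T=np.linalg.inv(d["cam_to_world"]); q=d["K"]@(T[:3,:3]@np.asarray(p)+T[:3,3]); return q[:2]/q[2]
def beads(d,zc=.026,box=(330,510,205,300)):
    h=cv2.cvtColor(d["img"],cv2.COLOR_BGR2HSV); T=d["cam_to_world"]
    return h
E
python3 - <<'E'
from h import *
d=dict(np.load("top0.npz")); P=cloud(d); z=P[...,2]; X,Y=P[...,0],P[...,1]
print("bench z",np.nanmedian(z[350:370,150:250]))
v,u=np.mgrid[:480,:640]
box=lambda a,b,c,e:(u>a)&(u<b)&(v>c)&(v<e)
m=box(325,520,200,305)&(z>.045)&(z<.065); 
lab,n=None,0
k,l,st,_=cv2.connectedComponentsWithStats(m.astype(np.uint8)); i=1+np.argmax(st[1:,4]); print("tray",rect(P,l==i),st[i])
m=box(190,300,200,305)&(z>.115)&(z<.135); print("barrel",rect(P,m),m.sum(),np.nanmedian(z[m]))
h=cv2.cvtColor(d["img"],cv2.COLOR_BGR2HSV)
m=box(330,510,205,300)&(z>.030)&(z<.050); k,l,st,c=cv2.connectedComponentsWithStats(m.astype(np.uint8))
for i in range(1,k):
    if st[i,4]>15: q=P[l==i]; print("bead?",c[i].round(),st[i,4],q.mean(0).round(3),q[:,2].max().round(3))
m=box(120,200,225,345)&(z>.004)&(z<.12)
print("scoop all",rect(P,m))
hm=box(150,180,290,345)&(z>.055); q=P[hm]; print("handle",rect(P,hm),hm.sum(),q[:,2].min(),q[:,2].max())
c,dirn=q.mean(0),np.linalg.svd(q-q.mean(0))[2][0]; print(c.round(4),dirn.round(3))
bm=box(130,190,232,292)&(h[...,1]<70)&(z<.012)&(z>-.01); print("bowl floor",rect(P,bm),bm.sum(),np.nanmedian(z[bm]))
bm=box(120,200,225,300)&(h[...,1]<70)&(z<.1); print("bowl all",rect(P,bm),bm.sum())
for y in range(235,345,8): print(y,z[y,120:196:5].round(3))
E
```

```text
bench z -0.0001712784891833019
tray (array([ 531. , -183.9]), array([360.3, 162.9]), 81.1) [ 334  204  176   97 2500]
barrel (array([532.8, 189.2]), array([192.5, 192.7]), 53.7) 2210 0.12496450626225258
bead? [456. 238.] 549 [ 0.559 -0.262  0.04 ] 0.05
bead? [365. 231.] 199 [ 0.581 -0.066  0.039] 0.048
bead? [386. 233.] 196 [ 0.574 -0.11   0.039] 0.047
bead? [412. 234.] 199 [ 0.57  -0.168  0.039] 0.048
bead? [363. 261.] 198 [ 0.514 -0.059  0.039] 0.046
bead? [407. 261.] 196 [ 0.512 -0.152  0.039] 0.047
scoop all (array([475.5, 393.4]), array([264.5, 173. ]), 0.8)
handle (array([410.3, 351.6]), array([117.3,  30. ]), 23.0) 739 0.05863180886252828 0.10808020694892106
[0.4079 0.3484 0.0914] [-0.909 -0.337  0.247]
bowl floor (array([525.4, 393.2]), array([119.9, 126.4]), 19.2) 2263 0.0026792669414354986
bowl all (array([522.7, 392.5]), array([127.3, 127.7]), 20.6) 3151
235 [ 0.002  0.002 -0.002 -0.001 -0.003 -0.001 -0.002  0.003 -0.001 -0.
 -0.001  0.     0.005 -0.003 -0.002    nan]
243 [-0.001 -0.    -0.    -0.001  0.002  0.001  0.001  0.002  0.003  0.003
  0.003  0.007  0.    -0.001 -0
[... 738 characters left out ...]
  0.    -0.005 -0.     0.003 -0.002  0.003  0.003  0.083  0.084
  0.001  0.002 -0.002  0.002 -0.002  0.001]
307 [ 0.002 -0.    -0.    -0.001 -0.001  0.     0.002 -0.002  0.088  0.087
  0.076  0.     0.001  0.002 -0.002 -0.001]
315 [ 0.    -0.001  0.001 -0.001 -0.     0.002 -0.001  0.     0.09   0.094
  0.091  0.002 -0.004 -0.001 -0.001  0.002]
323 [ 0.003 -0.002  0.001 -0.002  0.002 -0.002 -0.004  0.002  0.001  0.1
  0.099 -0.001  0.002  0.003  0.002  0.   ]
331 [-0.001  0.     0.001  0.     0.003  0.001 -0.002  0.001 -0.001  0.103
  0.102  0.094 -0.003 -0.001  0.    -0.001]
339 [-0.001  0.002  0.003    nan  0.001 -0.003  0.     0.002 -0.002  0.102
  0.107  0.1    0.001  0.001 -0.002 -0.001]
```

```bash
cat >> h.py <<'E'
def to(G,yaw,tilt=0,off=.019,Rc=None,pc=None):
    """shift/turn (normalised) bringing grasp point to G, scoop yaw, lip-up tilt (deg); prints"""
    from station import bot
    s=bot.observe(); p=np.array(s["eef_pos"]) if pc is None else np.array(pc)
    Rc=R.from_euler("xyz",s["tcp_rot"],degrees=True)
    Rs=R.from_euler("ZYX",[yaw,-tilt,0],degrees=True)
    Rt=Rs*R.from_euler("x",180,degrees=True)
    t=np.array(G)+Rt.apply([0,0,off])
    sh=Rc.inv().apply(t-p)/.15; tu=(Rc.inv()*Rt).as_rotvec(degrees=True)/90
    print(sh.round(3).tolist(),tu.round(3).tolist(),"mm",np.round((t-p)*1000,1))
E
python3 - <<'E'
from h import *
to([.412,.352,.19],20.2)
to([.412,.352,.081],20.2)
E
```

```text
[-1.434, -1.014, 0.399] [-0.0, 0.001, 1.485] mm [ 126.1 -231.3  -59.8]
[-1.434, -1.014, 1.126] [-0.0, 0.001, 1.485] mm [ 126.1 -231.3 -168.8]
```

```bash
python3 -m jog '[[[-1,-0.7,0.2],[0,0,1],-1],[[-1,-0.7,0.2],[0,0,1],-1],[[-1,-0.7,0.2],[0,0,1],-1],[[-1,-0.7,0.2],[0,0,1],-1],[[-1,-0.7,0.2],[0,0,1],-1],[[-1,-0.7,0.2],[0,0,1],-1],[[-1,-0.7,0.2],[0,0,1],-1],[[-1,-0.7,0.2],[0,0,1],-1],[[-1,-0.7,0.2],[0,0,1],-1],[[-1,-0.7,0.2],[0,0,1],-1],[[-1,-0.7,0.2],[0,0,1],-1],[[-1,-0.7,0.2],[0,0,1],-1],[[-1,-0.7,0.2],[0,0,1],-1]]' 60
python3 - <<'E'
from h import *
to([.412,.352,.18],20.2)
E
```

```text
t: 1.18
eef_pos: [0.3744, 0.4232, 0.201]
tcp_rot: [-180.0, 0.0, 63.5]
wrist_force: [0.1, -0.1, -0.3]
grip_width: 0.0858
grasp_force: 0.0
[-0.312, 0.436, 0.267] [0.0, 0.0, 0.481] mm [ 37.6 -71.2 -40. ]
```

```bash
python3 -m jog '[[[-0.312,0.436,0.2],[0,0,0.481],-1],[[-0.312,0.436,0.2],[0,0,0.481],-1],[[-0.312,0.436,0.2],[0,0,0.481],-1],[[-0.312,0.436,0.2],[0,0,0.481],-1],[[-0.312,0.436,0.2],[0,0,0.481],-1],[[-0.312,0.436,0.2],[0,0,0.481],-1],[[-0.312,0.436,0.2],[0,0,0.481],-1],[[-0.312,0.436,0.2],[0,0,0.481],-1]]'
python3 - <<'E'
from h import *
to([.412,.352,.081],20.2)
from station import bot
d=bot.get_image("top");print(d["img"].shape);P=cloud(d);s=bot.observe()
cv2.imwrite("pics/a.png",cv2.resize(d["img"][200:380,80:320],(720,540)))
E
```

```text
t: 1.85
eef_pos: [0.4125, 0.3524, 0.1711]
tcp_rot: [180.0, 0.0, 20.8]
wrist_force: [-0.4, -0.1, -0.1]
grip_width: 0.0855
grasp_force: 0.0
[-0.004, 0.001, 0.727] [0.0, 0.0, 0.007] mm [  -0.5   -0.4 -109.1]
(480, 640, 3)
```

View pics/a.png

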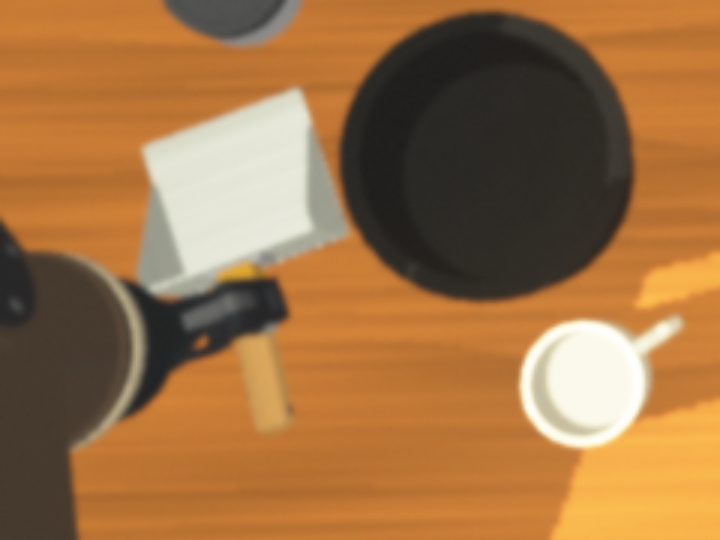

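The crop shows the gripper over the handle near (245,320), with the handle running down to (270,430). I'll lower and grip.

```bash
python3 -m jog '[[[0,0,0.25],[0,0,0.007],-1],[[0,0,0.5],[0,0,0.007],-1],[[0,0,0.74],[0,0,0.007],-1],[[0,0,0.74],[0,0,0.007],-1],[[0,0,0.74],[0,0,0.007],-1],[[0,0,0.74],[0,0,0.007],-1],[[0,0,0.74],[0,0,0.007],1],[[0,0,0.74],[0,0,0.007],1],[[0,0,0.74],[0,0,0.007],1],[[0,0,0.74],[0,0,0.007],1],[[0,0,0.74],[0,0,0.007],1],[[0,0,0.74],[0,0,0.007],1],[[0,0,0.74],[0,0,0.007],1],[[0,0,0.74],[0,0,0.007],1],[[0,0,0.74],[0,0,0.007],1],[[0,0,0.74],[0,0,0.007],1],[[0,0,0.74],[0,0,0.007],1],[[0,0,0.74],[0,0,0.007],1]]' 100
```

```text
t: 3.4
eef_pos: [0.4129, 0.3527, 0.0609]
tcp_rot: [-180.0, -0.0, 20.0]
wrist_force: [-2.8, -0.4, 10.7]
grip_width: 0.0229
grasp_force: 97.4
```

```bash
python3 -m jog '[[[0,0,-0.15],[0,0,0],1],[[0,0,-0.3],[0,0,0],1],[[0,0,-0.5],[0,0,0],1],[[0,0,-0.75],[0,0,0],1],[[0,0,-1],[0,0,0],1],[[0,0,-1],[0,0,0],1],[[0,0,-1],[0,0,0],1],[[0,0,-1],[0,0,0],1],[[0,0,-1],[0,0,0],1]]'
python3 - <<'E'
from h import *
from station import bot
d=bot.get_image("scene");cv2.imwrite("pics/b.png",d["img"][60:300,200:520])
to([.412,.0,.23],60)
E
```

```text
t: 4.15
eef_pos: [0.4119, 0.3519, 0.2089]
tcp_rot: [180.0, 0.1, 20.0]
wrist_force: [-0.4, 0.3, -1.9]
grip_width: 0.0226
grasp_force: 98.7
[-0.8, 2.205, -0.011] [-0.0, 0.002, -0.445] mm [ 1.000e-01 -3.519e+02  2.200e+00]
```

View pics/b.png

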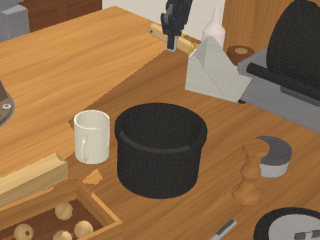

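```bash
python3 -m jog '[[[-0.1,0.3,-0.25],[0,0,0],1],[[-0.2,0.6,-0.27],[0,0,0],1],[[-0.21,0.97,-0.27],[0,0,-0.2],1],[[-0.21,0.97,-0.27],[0,0,-0.3],1],[[-0.21,0.97,-0.27],[0,0,-0.3],1],[[-0.21,0.97,-0.27],[0,0,-0.3],1],[[-0.21,0.97,-0.27],[0,0,-0.3],1],[[-0.21,0.97,-0.27],[0,0,-0.3],1]]'
python3 - <<'E'
from h import *
to([.46,.06,.27],60)
to([.498,-.396,.27],81.1)
E
```

```text
t: 4.87
eef_pos: [0.4324, 0.2048, 0.2499]
tcp_rot: [-180.0, 0.1, 46.8]
wrist_force: [0.1, 0.4, -1.9]
grip_width: 0.0225
grasp_force: 99.1
[-0.577, 0.795, -0.007] [-0.001, 0.001, -0.147] mm [  27.6 -144.8    1.1]
[-2.619, 3.062, -0.005] [-0.001, 0.001, -0.381] mm [  65.6 -600.8    1.1]
```

```bash
python3 -m jog '[[[-0.43,0.5,0],[0,0,-0.2],1],[[-0.87,1,0],[0,0,-0.38],1],[[-0.87,1,0],[0,0,-0.38],1],[[-0.87,1,0],[0,0,-0.38],1],[[-0.87,1,0],[0,0,-0.38],1],[[-0.87,1,0],[0,0,-0.38],1],[[-0.87,1,0],[0,0,-0.38],1],[[-0.87,1,0],[0,0,-0.38],1]]'
python3 - <<'E'
from h import *
to([.498,-.396,.27],81.1)
E
```

```text
t: 5.53
eef_pos: [0.4533, 0.0065, 0.2503]
tcp_rot: [-179.9, 0.0, 80.8]
wrist_force: [0.7, 0.3, -1.7]
grip_width: 0.0223
grasp_force: 99.3
[-2.601, 0.722, -0.005] [-0.001, 0.0, -0.003] mm [  44.7 -402.5    0.7]
```

```bash
python3 -m jog '[[[-0.25,0.07,0],[0,0,0],1],[[-0.5,0.15,0],[0,0,0],1],[[-0.75,0.2,0],[0,0,0],1],[[-1,0.3,0],[0,0,0],1],[[-1,0.3,0],[0,0,0],1]]'
python3 -m jog '[[[-0.25,0.07,0],[0,0,0],1],[[-0.5,0.15,0],[0,0,0],1],[[-0.75,0.2,0],[0,0,0],1],[[-1,0.3,0],[0,0,0],1],[[-1,0.3,0],[0,0,0],1],[[-1,0.3,0],[0,0,0],1]]'
python3 - <<'E'
from h import *
to([.498,-.396,.27],81.1)
E
```

```text
t: 5.95
eef_pos: [0.4767, -0.1523, 0.2507]
tcp_rot: [179.9, 0.1, 80.8]
wrist_force: [-0.3, 0.0, -1.7]
grip_width: 0.0224
grasp_force: 99.2
t: 6.45
eef_pos: [0.497, -0.3035, 0.2499]
tcp_rot: [-180.0, -0.0, 80.9]
wrist_force: [-0.5, 0.2, -1.3]
grip_width: 0.0229
grasp_force: 99.2
[-0.608, 0.104, -0.008] [-0.0, -0.0, -0.002] mm [  1.  -92.5   1.1]
```

```bash
python3 -m jog '[[[-0.2,0.03,0],[0,0,0],1],[[-0.4,0.07,0],[0,0,0],1],[[-0.61,0.1,0],[0,0,0],1],[[-0.61,0.1,0],[0,0,0],1],[[-0.61,0.1,0],[0,0,0],1]]'
python3 - <<'E'
from h import *
from station import bot
d=bot.get_image("top");P=cloud(d);z=P[...,2]
cv2.imwrite("pics/c.png",d["img"][120:400,320:640])
h=cv2.cvtColor(d["img"],cv2.COLOR_BGR2HSV)
print("floor z range")
m=(h[...,1]<70)&(z>.17)&(z<.3)&(P[...,1]<-.15)&(P[...,1]>-.42); m[:, :300]=0
f=m&(z<.202); print(rect(P,f),np.nanmedian(z[f]),f.sum()); print(rect(P,m))
q=P[f]; A=np.c_[q[:,:2],np.ones(len(q))]; print("floor plane",np.linalg.lstsq(A,q[:,2],rcond=None)[0])
to([.498,-.396,.12],81.1)
E
```

```text
t: 6.87
eef_pos: [0.4974, -0.395, 0.2501]
tcp_rot: [-180.0, -0.0, 81.0]
wrist_force: [-0.8, 0.3, -2.0]
grip_width: 0.0226
grasp_force: 99.2
floor z range
(array([ 516.9, -278.5]), array([120.1, 126.6]), 81.2) 0.19133015051404811 4559
(array([ 511.3, -311.9]), array([188.3, 126.4]), 80.8)
floor plane [ 0.00122374 -0.01711271  0.18613601]
[-0.013, 0.008, 0.994] [-0.001, -0.001, -0.0] mm [   0.7   -1.9 -149.2]
```

View pics/c.png

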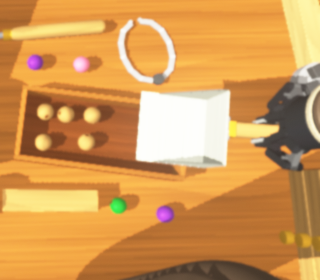

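```bash
python3 -m jog '[[[0,0,0.25],[0,0,0],1],[[0,0,0.5],[0,0,0],1],[[0,0,0.75],[0,0,0],1],[[0,0,1],[0,0,0],1],[[0,0,1],[0,0,0],1],[[0,0,1],[0,0,0],1]]'
python3 -m jog '[[[0,0,0.05],[0,0,0],1],[[0,0,0.1],[0,0,0],1],[[0,0,0.15],[0,0,0],1],[[0,0,0.18],[0,0,0],1],[[0,0,0.2],[0,0,0],1],[[0,0,0.2],[0,0,0],1],[[0,0,0.2],[0,0,0],1]]'
```

```text
t: 7.42
eef_pos: [0.4965, -0.3932, 0.0999]
tcp_rot: [-179.8, -0.1, 81.2]
wrist_force: [0.9, 0.9, -1.2]
grip_width: 0.0225
grasp_force: 99.2
t: 8.0
eef_pos: [0.497, -0.3958, 0.0709]
tcp_rot: [180.0, 0.0, 81.2]
wrist_force: [0.4, 0.6, -1.7]
grip_width: 0.0223
grasp_force: 99.3
```

```bash
python3 -m jog '[[[0,0,0.012],[0,0,0],1],[[0.03,0,0.012],[0,0,0],1],[[0.06,0,0.012],[0,0,0],1],[[0.1,0,0.012],[0,0,0],1],[[0.14,0,0.012],[0,0,0],1],[[0.18,0,0.012],[0,0,0],1],[[0.22,0,0.012],[0,0,0],1],[[0.26,0,0.012],[0,0,0],1],[[0.3,0,0.012],[0,0,0],1],[[0.34,0,0.012],[0,0,0],1],[[0.38,0,0.012],[0,0,0],1],[[0.42,0,0.012],[0,0,0],1],[[0.46,0,0.012],[0,0,0],1],[[0.5,0,0.012],[0,0,0],1],[[0.54,0,0.012],[0,0,0],1],[[0.58,0,0.012],[0,0,0],1],[[0.62,0,0.012],[0,0,0],1],[[0.66,0,0.012],[0,0,0],1]]'
python3 - <<'E'
from h import *
from station import bot
d=bot.get_image("top");cv2.imwrite("pics/d.png",cv2.resize(d["img"][190:310,320:520],(600,360)))
G=np.array([.531,-.184])-.013*np.array([.1547,.988]); to([*G,.0882],81.1)
E
```

```text
t: 9.5
eef_pos: [0.5124, -0.2975, 0.0693]
tcp_rot: [180.0, 0.0, 81.2]
wrist_force: [0.1, -3.9, 5.9]
grip_width: 0.0228
grasp_force: 100.1
[0.674, 0.007, 0.0] [0.0, -0.0, 0.001] mm [16.5 99.7 -0. ]
```

View pics/d.png

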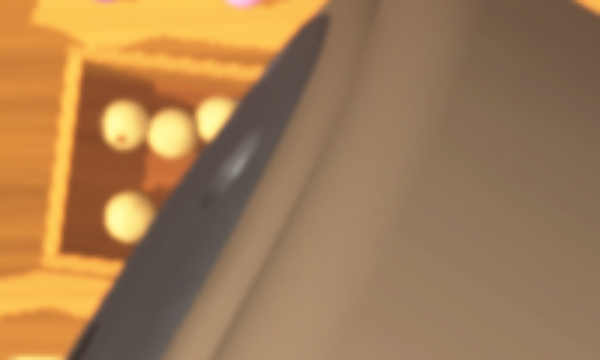

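The arm hides most of the tray in the top view. The beads at the end wall are still in line ahead of the lip. I'll continue the push.

```bash
python3 -m jog '[[[0.03,0,0],[0,0,0],1],[[0.06,0,0],[0,0,0],1],[[0.1,0,0],[0,0,0],1],[[0.14,0,0],[0,0,0],1],[[0.18,0,0],[0,0,0],1],[[0.22,0,0],[0,0,0],1],[[0.26,0,0],[0,0,0],1],[[0.3,0,0],[0,0,0],1],[[0.34,0,0],[0,0,0],1],[[0.38,0,0],[0,0,0],1],[[0.42,0,0],[0,0,0],1],[[0.46,0,0],[0,0,0],1],[[0.49,0,0],[0,0,0],1],[[0.52,0,0],[0,0,0],1],[[0.54,0,0],[0,0,0],1],[[0.54,0,0],[0,0,0],1]]'
python3 - <<'E'
from h import *
from station import bot
d=bot.get_image("scene");cv2.imwrite("pics/e.png",cv2.resize(d["img"][220:400,80:340],(780,540)))
G=np.array([.531,-.184])-.013*np.array([.1547,.988]); to([*G,.0882],81.1)
E
```

```text
t: 10.88
eef_pos: [0.5248, -0.2171, 0.0692]
tcp_rot: [180.0, -0.0, 81.2]
wrist_force: [1.7, 0.5, 2.1]
grip_width: 0.0228
grasp_force: 99.9
[0.138, 0.007, -0.001] [0.0, -0.0, 0.001] mm [ 4.2 20.3  0.1]
```

View pics/e.png

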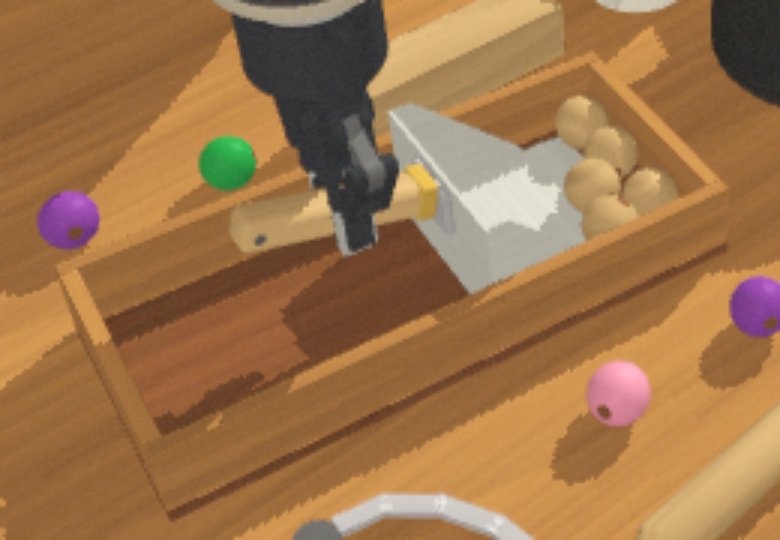

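All five beads sit ahead of or on the lip against the end wall, around (580–670,120–215). I'll push the last 20 mm.

```bash
python3 -m jog '[[[0.02,0,0],[0,0,0],1],[[0.04,0,0],[0,0,0],1],[[0.06,0,0],[0,0,0],1],[[0.08,0,0],[0,0,0],1],[[0.1,0,0],[0,0,0],1],[[0.12,0,0],[0,0,0],1],[[0.13,0,0],[0,0,0],1],[[0.135,0,0],[0,0,0],1],[[0.135,0,0],[0,0,0],1]]'
python3 - <<'E'
from h import *
from station import bot
d=bot.get_image("scene");cv2.imwrite("pics/f.png",cv2.resize(d["img"][240:340,170:340],(680,400)))
E
```

```text
t: 11.68
eef_pos: [0.5279, -0.1978, 0.0692]
tcp_rot: [180.0, 0.0, 81.2]
wrist_force: [-0.5, -3.3, 6.2]
grip_width: 0.0222
grasp_force: 100.4
```

View pics/f.png

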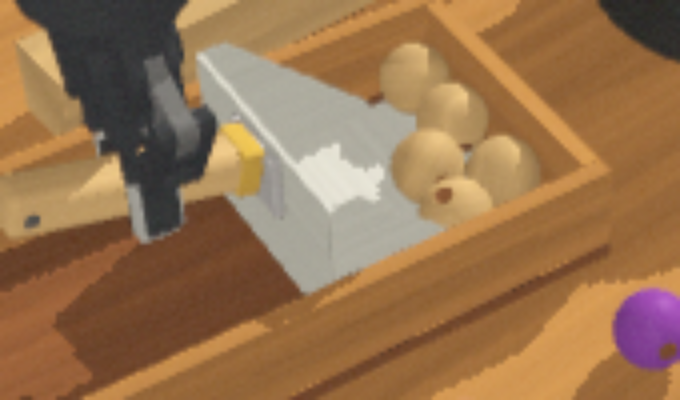

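The beads are sitting over the scoop's floor near the lip. I'll tilt the lip up about the back edge, still inside the tray.

```bash
python3 -m jog '[[[-0.013,0,0.007],[0,0.022,0],1],[[-0.026,0,0.022],[0,0.044,0],1],[[-0.04,0,0.037],[0,0.067,0],1],[[-0.053,0,0.052],[0,0.09,0],1],[[-0.065,0,0.068],[0,0.111,0],1],[[-0.076,0,0.085],[0,0.133,0],1],[[-0.076,0,0.085],[0,0.133,0],1],[[-0.076,0,0.085],[0,0.133,0],1],[[-0.076,0,0.085],[0,0.133,0],1],[[-0.076,0,0.085],[0,0.133,0],1],[[-0.076,0,0.085],[0,0.133,0],1],[[-0.076,0,0.085],[0,0.133,0],1]]'
python3 - <<'E'
from h import *
from station import bot
d=bot.get_image("scene");cv2.imwrite("pics/g.png",cv2.resize(d["img"][240:340,170:340],(680,400)))
E
```

```text
t: 12.73
eef_pos: [0.526, -0.2086, 0.0563]
tcp_rot: [-180.0, -11.9, 81.2]
wrist_force: [0.2, 0.1, -2.5]
grip_width: 0.0229
grasp_force: 99.2
```

View pics/g.png

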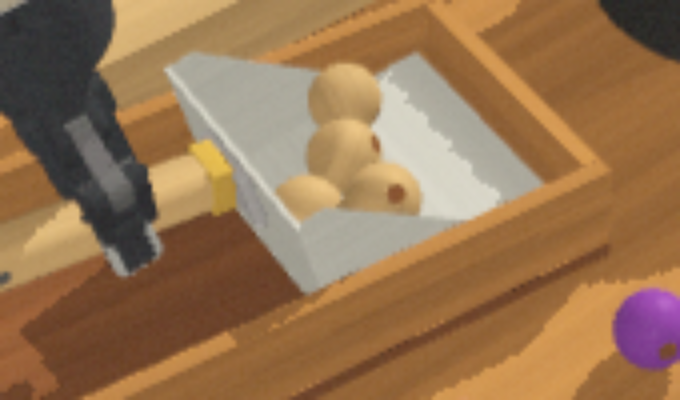

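Four beads are visible at the back of the bowl, and a fifth may be hidden behind them. Now I'll lift.

Run:
```python
from h import *
from station import bot
s=bot.observe();Rc=R.from_euler("xyz",s["tcp_rot"],degrees=True)
G=s["eef_pos"]-Rc.apply([0,0,.019]);print(G)
e=np.array([.1547,.988,0])
to(G+[0,0,.04]-.003*e,81.1,12)
to(G+[0,0,.14]-.01*e,81.1,22)
```

```text
[ 0.52539702 -0.21255732  0.07488166]
[0.036, 0.0, -0.265] [-0.0, 0.001, 0.001] mm [-0.5 -3.  40. ]
[0.15, -0.0, -0.929] [-0.0, 0.112, 0.001] mm [ -1.   -6.7 141. ]
```

```bash
python3 -m jog '[[[0.01,0,-0.04],[0,0,0],1],[[0.02,0,-0.12],[0,0,0],1],[[0.03,0,-0.22],[0,0,0],1],[[0.05,0,-0.33],[0,0.02,0],1],[[0.08,0,-0.45],[0,0.04,0],1],[[0.1,0,-0.57],[0,0.06,0],1],[[0.11,0,-0.69],[0,0.08,0],1],[[0.13,0,-0.8],[0,0.1,0],1],[[0.14,0,-0.88],[0,0.112,0],1],[[0.15,0,-0.93],[0,0.112,0],1],[[0.15,0,-0.93],[0,0.112,0],1],[[0.15,0,-0.93],[0,0.112,0],1]]'
python3 - <<'E'
from h import *
from station import bot
d=bot.get_image("scene");cv2.imwrite("pics/i.png",cv2.resize(d["img"][160:340,100:360],(780,540)))
s=bot.observe();Rc=R.from_euler("xyz",s["tcp_rot"],degrees=True)
G=s["eef_pos"]-Rc.apply([0,0,.019]);print(G,s["q"].round(0))
to(G+[0,0,.09],81.1,22)
E
```

```text
t: 13.78
eef_pos: [0.5249, -0.216, 0.1978]
tcp_rot: [180.0, -22.0, 81.2]
wrist_force: [0.5, 0.7, -2.2]
grip_width: 0.023
grasp_force: 99.2
[ 0.52360325 -0.22266669  0.2148863 ] [-38.  28. 100.  21.  65. -40.]
[0.225, -0.0, -0.556] [-0.0, -0.0, 0.001] mm [ 0. -0. 90.]
```

View pics/i.png

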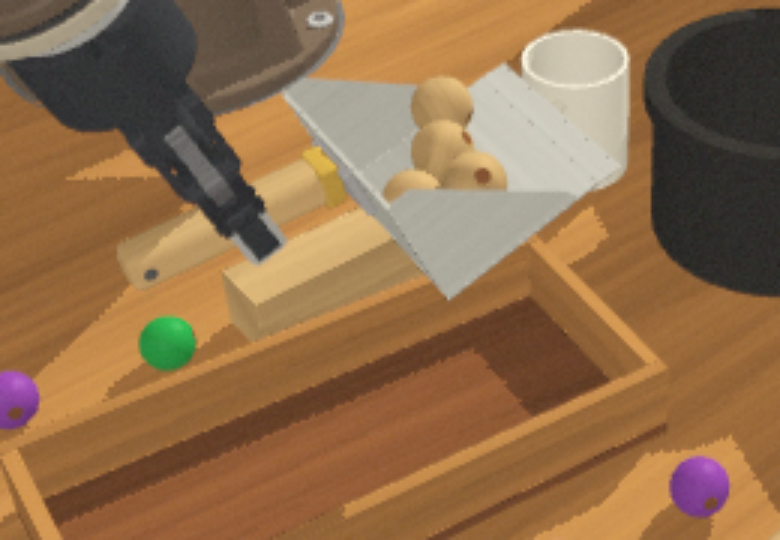

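The tray is empty and the beads are gathered in the bowl, around (440,140). Next I'll work out the carry and pour waypoints.

```bash
cat >> h.py <<'E'
def wp(tilt,zl,back=.035,yaw=81.1):
    Rs=R.from_euler("ZYX",[yaw,-tilt,0],degrees=True); e=np.array([np.cos(np.radians(yaw)),np.sin(np.radians(yaw)),0])
    L=np.array([.533,.189,0])-back*e+[0,0,zl]
    G=L-Rs.apply([.18,0,-.081]); print(tilt,G.round(3),end=" "); to(G,yaw,tilt)
E
python3 - <<'E'
from h import *
to([.523,-.2227,.27],81.1,22)
wp(22,.27); wp(22,.27,.1)
E
```

```text
[0.137, -0.004, -0.341] [-0.0, -0.0, 0.001] mm [-0.6 -0.  55.1]
22 [ 0.497 -0.04   0.278] [1.245, -0.361, 0.052] [-0.0, -0.0, 0.001] mm [-26.5 182.2  62.8]
22 [ 0.487 -0.105  0.278] [0.843, -0.362, -0.111] [-0.0, -0.0, 0.001] mm [-36.6 118.   62.8]
```

```bash
python3 -m jog '[[[0.03,0,-0.08],[0,0,0],1],[[0.07,-0.01,-0.18],[0,0,0],1],[[0.12,-0.02,-0.28],[0,0,0],1],[[0.18,-0.05,-0.32],[0,0,0],1],[[0.25,-0.09,-0.3],[0,0,0],1],[[0.34,-0.14,-0.28],[0,0,0],1],[[0.43,-0.19,-0.25],[0,0,0],1],[[0.52,-0.24,-0.21],[0,0,0],1],[[0.61,-0.28,-0.18],[0,0,0],1],[[0.69,-0.32,-0.15],[0,0,0],1],[[0.76,-0.345,-0.13],[0,0,0],1],[[0.81,-0.36,-0.12],[0,0,0],1],[[0.84,-0.362,-0.11],[0,0,0],1],[[0.84,-0.362,-0.11],[0,0,0],1]]'
python3 - <<'E'
from h import *
wp(22,.22); wp(10,.17); wp(5,.165)
E
```

```text
t: 15.0
eef_pos: [0.4884, -0.0976, 0.2602]
tcp_rot: [180.0, -22.0, 81.2]
wrist_force: [0.2, -0.2, -2.3]
grip_width: 0.0224
grasp_force: 99.2
22 [ 0.497 -0.04   0.228] [0.276, -0.001, 0.472] [-0.0, -0.0, 0.001] mm [  9.7  64.2 -50.1]
10 [ 0.498 -0.035  0.219] [0.263, -0.001, 0.541] [-0.0, -0.134, 0.001] mm [ 10.   66.2 -60.4]
5 [ 0.499 -0.03   0.23 ] [0.312, -0.001, 0.479] [-0.0, -0.189, 0.001] mm [ 10.6  69.5 -49.1]
```

```bash
python3 -m jog '[[[0.03,0,0.04],[0,0,0],1],[[0.08,0,0.12],[0,0,0],1],[[0.14,0,0.22],[0,0,0],1],[[0.19,0,0.32],[0,0,0],1],[[0.23,0,0.4],[0,0,0],1],[[0.26,0,0.45],[0,0,0],1],[[0.276,0,0.472],[0,0,0],1],[[0.276,0,0.472],[0,0,0],1],[[0.27,0,0.49],[0,-0.03,0],1],[[0.27,0,0.51],[0,-0.07,0],1],[[0.265,0,0.53],[0,-0.1,0],1],[[0.263,0,0.541],[0,-0.134,0],1],[[0.263,0,0.541],[0,-0.134,0],1],[[0.263,0,0.541],[0,-0.134,0],1]]'
python3 - <<'E'
from h import *
for a in (5,0,-5,-10,-15,-20,-27,-34,-42): wp(a,.16)
E
```

```text
t: 16.17
eef_pos: [0.4989, -0.0318, 0.2001]
tcp_rot: [180.0, -10.0, 81.3]
wrist_force: [0.2, -0.1, -2.5]
grip_width: 0.0225
grasp_force: 99.1
5 [ 0.499 -0.03   0.225] [0.031, -0.003, -0.035] [0.0, -0.056, 0.002] mm [0.1 3.7 6. ]
0 [ 0.5   -0.023  0.241] [0.081, -0.003, -0.134] [0.0, -0.112, 0.002] mm [ 0.8  8.4 21.9]
-5 [ 0.501 -0.016  0.256] [0.139, -0.003, -0.228] [0.0, -0.167, 0.002] mm [ 1.8 14.4 37.3]
-10 [ 0.502 -0.007  0.271] [0.205, -0.003, -0.317] [0.001, -0.223, 0.002] mm [ 2.9 21.7 52.2]
-15 [0.504 0.003 0.285] [0.278, -0.002, -0.4] [0.001, -0.278, 0.002] mm [ 4.3 30.3 66.4]
-20 [0.506 0.015 0.298] [0.358, -0.002, -0.476] [0.001, -0.334, 0.002] mm [ 5.8 40.  79.7]
-27 [0.508 0.032 0.314] [0.481, -0.002, -0.57] [0.001, -0.412, 0.002] mm [ 8.2 55.6 96.9]
-34 [0.512 0.052 0.328] [0.615, -0.001, -0.649] [0.001, -0.489, 0.002] mm [ 11.  73. 112.]
-42 [0.515 0.076 0.341] [0.778, -0.001, -0.718] [0.001, -0.578, 0.001] mm [ 14.4  95.  126.4]
```

```bash
python3 -m jog '[[[0.01,0,-0.01],[0,-0.02,0],1],[[0.03,0,-0.035],[0,-0.056,0],1],[[0.045,0,-0.065],[0,-0.073,0],1],[[0.06,0,-0.1],[0,-0.092,0],1],[[0.081,0,-0.134],[0,-0.112,0],1],[[0.1,0,-0.165],[0,-0.13,0],1],[[0.12,0,-0.2],[0,-0.15,0],1],[[0.139,0,-0.228],[0,-0.167,0],1],[[0.16,0,-0.258],[0,-0.186,0],1],[[0.183,0,-0.288],[0,-0.205,0],1],[[0.205,0,-0.317],[0,-0.223,0],1],[[0.205,0,-0.317],[0,-0.223,0],1],[[0.205,0,-0.317],[0,-0.223,0],1],[[0.24,0,-0.36],[0,-0.25,0],1],[[0.278,0,-0.4],[0,-0.278,0],1],[[0.318,0,-0.438],[0,-0.306,0],1],[[0.358,0,-0.476],[0,-0.334,0],1],[[0.358,0,-0.476],[0,-0.334,0],1],[[0.358,0,-0.476],[0,-0.334,0],1]]'
python3 - <<'E'
from h import *
for a in (-27,-34,-42): wp(a,.16)
E
```

```text
t: 17.75
eef_pos: [0.5046, 0.0081, 0.2787]
tcp_rot: [-179.9, 20.0, 81.2]
wrist_force: [-0.5, -0.1, -2.4]
grip_width: 0.0227
grasp_force: 99.4
-27 [0.508 0.032 0.314] [0.058, 0.0, -0.151] [-0.0, -0.078, 0.001] mm [ 2.5 15.7 18.3]
-34 [0.512 0.052 0.328] [0.135, 0.0, -0.286] [-0.0, -0.156, 0.001] mm [ 5.2 33.2 33.4]
-42 [0.515 0.076 0.341] [0.241, 0.0, -0.427] [-0.0, -0.245, 0.002] mm [ 8.7 55.2 47.8]
```

```bash
python3 -m jog '[[[0.03,0,-0.07],[0,-0.04,0],1],[[0.058,0,-0.151],[0,-0.078,0],1],[[0.095,0,-0.22],[0,-0.117,0],1],[[0.135,0,-0.286],[0,-0.156,0],1],[[0.185,0,-0.36],[0,-0.2,0],1],[[0.241,0,-0.427],[0,-0.245,0],1],[[0.241,0,-0.427],[0,-0.245,0],1],[[0.241,0,-0.427],[0,-0.245,0],1],[[0.241,0,-0.427],[0,-0.245,0],1],[[0.241,0,-0.427],[0,-0.245,0],1],[[0.241,0,-0.427],[0,-0.245,0],1]]'
python3 - <<'E'
from h import *
from station import bot
for n in("top","scene"):
    d=bot.get_image(n);P=cloud(d);h=cv2.cvtColor(d["img"],cv2.COLOR_BGR2HSV)
    m=(h[...,0]>12)&(h[...,0]<32)&(h[...,1]>60)&(h[...,2]>80)&(np.hypot(P[...,0]-.533,P[...,1]-.189)<.085)
    k,l,st,c=cv2.connectedComponentsWithStats(m.astype(np.uint8))
    for i in range(1,k):
        if st[i,4]>15: print(n,c[i].round(),st[i,4],np.nanmean(P[l==i],0).round(3),np.nanmin(P[l==i][:,2]).round(3))
E
```

```text
t: 18.67
eef_pos: [0.5131, 0.0621, 0.3271]
tcp_rot: [-180.0, 42.0, 81.1]
wrist_force: [0.2, -0.8, -2.0]
grip_width: 0.0226
grasp_force: 99.3
top [ 88. 200.] 23970 [0.512 0.206 0.641] 0.455
top [271. 238.] 34 [0.528 0.108 0.309] 0.3
top [223. 267.] 434 [0.508 0.244 0.047] 0.006
scene [400.   7.] 353 [0.578 0.196 0.489] 0.458
scene [362. 204.] 147 [0.506 0.231 0.046] 0.02
scene [377. 206.] 33 [0.535 0.247 0.048] 0.025
```

Run:
```python
from h import *
to([.48,.17,.32],81.1,3)
```

```text
[0.623, -0.33, -0.327] [0.0, 0.501, -0.0] mm [-33.1 108.6 -26.2]
```

```bash
python3 -m jog '[[[0,0,-0.2],[0,0.08,0],1],[[0,0,-0.3],[0,0.16,0],1],[[0.1,-0.05,-0.33],[0,0.24,0],1],[[0.3,-0.15,-0.33],[0,0.32,0],1],[[0.5,-0.25,-0.33],[0,0.4,0],1],[[0.62,-0.33,-0.33],[0,0.5,0],1],[[0.62,-0.33,-0.33],[0,0.5,0],1],[[0.62,-0.33,-0.33],[0,0.5,0],1]]'
python3 - <<'E'
from h import *
to([.44,.27,.28],50,2)
to([.412,.352,.25],20.2)
E
```

```text
t: 19.43
eef_pos: [0.479, 0.1703, 0.3014]
tcp_rot: [-180.0, -3.0, 81.1]
wrist_force: [0.8, 0.3, -1.1]
grip_width: 0.0221
grasp_force: 99.3
[0.605, -0.358, 0.301] [-0.015, -0.011, 0.345] mm [-38.6 100.2 -40.4]
[1.101, -0.63, 0.528] [-0.018, -0.03, 0.676] mm [-67.  181.7 -70.4]
```

```bash
python3 -m jog '[[[0.2,-0.1,0.1],[0,0,0.08],1],[[0.4,-0.2,0.2],[0,0,0.16],1],[[0.6,-0.35,0.3],[0,-0.01,0.24],1],[[0.8,-0.45,0.4],[0,-0.01,0.32],1],[[1,-0.63,0.5],[-0.01,-0.02,0.4],1],[[1,-0.63,0.5],[-0.01,-0.02,0.48],1],[[1,-0.63,0.5],[-0.01,-0.03,0.56],1],[[1,-0.63,0.5],[-0.018,-0.03,0.676],1],[[1,-0.63,0.5],[-0.018,-0.03,0.676],1],[[1,-0.63,0.5],[-0.018,-0.03,0.676],1]]'
python3 - <<'E'
from h import *
from station import bot
to([.412,.352,.10],20.2)
s=bot.observe(); G=s["eef_pos"]+[0,0,.019]; B=G+[.12*np.cos(.3526),.12*np.sin(.3526),-.081]
for n in("top","scene"):
    d=bot.get_image(n);P=cloud(d);h=cv2.cvtColor(d["img"],cv2.COLOR_BGR2HSV); np.savez(n+"9.npz",**d)
    m=(h[...,0]>10)&(h[...,0]<32)&(h[...,1]>60)&(h[...,2]>60)
    for nm,mm in (("barrel",m&(np.hypot(P[...,0]-.533,P[...,1]-.189)<.082)&(P[...,2]<.12)),("bowl",(h[...,1]>80)&(np.abs(P-B)<[.05,.05,.2]).all(-1)&(P[...,2]>B[2]+.008)&(P[...,2]<B[2]+.06)),("tray",m&(np.abs(P[...,:2]-[.531,-.184])<[.06,.15]).all(-1)&(P[...,2]>.03)&(P[...,2]<.05))):
        k,l,st,c=cv2.connectedComponentsWithStats(mm.astype(np.uint8))
        for i in range(1,k):
            if st[i,4]>15: print(n,nm,c[i].round(),st[i,4],np.nanmean(P[l==i],0).round(3),np.nanmax(P[l==i][:,2]).round(3))
d=dict(np.load("top9.npz")); g=cv2.cvtColor(d["img"][200:300,190:295],cv2.COLOR_BGR2GRAY)
c=cv2.HoughCircles(cv2.resize(g,None,fx=4,fy=4),cv2.HOUGH_GRADIENT,1,50,param1=80,param2=18,minRadius=26,maxRadius=42); print(None if c is None else (c[0][:12]/4+[190,200,0]).round())
E
```

```text
t: 20.27
eef_pos: [0.4108, 0.3385, 0.2342]
tcp_rot: [179.7, 0.0, 19.9]
wrist_force: [0.9, 0.7, -1.7]
grip_width: 0.0224
grasp_force: 99.3
[0.038, -0.086, 1.021] [0.003, 0.0, -0.003] mm [   1.2   13.5 -153.2]
top barrel [229. 236.] 258 [0.578 0.234 0.034] 0.05
top barrel [273. 240.] 270 [0.566 0.137 0.033] 0.05
top barrel [223. 264.] 519 [0.516 0.246 0.035] 0.049
top barrel [272. 263.] 279 [0.516 0.14  0.032] 0.049
top tray [472. 226.] 72 [ 0.585 -0.297  0.041] 0.05
scene barrel [362. 204.] 132 [0.499 0.238 0.04 ] 0.048
scene barrel [377. 206.] 28 [0.532 0.252 0.044] 0.048
scene tray [251. 257.] 181 [ 0.475 -0.06   0.04 ] 0.05
scene tray [166. 362.] 165 [ 0.588 -0.319  0.04 ] 0.05
[[229. 236.   8.]
 [220. 255.   8.]
 [273. 263.   8.]
 [225. 273.   9.]
 [274. 240.   8.]]
```

All five beads are in the barrel and the bowl is empty. Next I'll lay the scoop down.

```bash
python3 -m jog '[[[0.038,-0.086,0.25],[0,0,0],1],[[0.038,-0.086,0.5],[0,0,0],1],[[0.038,-0.086,0.75],[0,0,0],1],[[0.038,-0.086,0.95],[0,0,0],1],[[0.038,-0.086,1],[0,0,0],1],[[0.038,-0.086,1],[0,0,0],1],[[0.038,-0.086,1],[0,0,0],1]]'
python3 - <<'E'
from h import *
to([.412,.352,.0805],20.2,1)
E
```

```text
t: 20.95
eef_pos: [0.4119, 0.3522, 0.0848]
tcp_rot: [179.9, 0.0, 20.4]
wrist_force: [0.3, 0.2, -0.3]
grip_width: 0.0225
grasp_force: 99.1
[0.003, 0.001, 0.155] [0.001, 0.011, 0.002] mm [  0.4  -0.  -23.3]
```

```bash
python3 -m jog '[[[0,0,0.05],[0,0.01,0],1],[[0,0,0.1],[0,0.01,0],1],[[0,0,0.13],[0,0.01,0],1],[[0,0,0.145],[0,0.01,0],1],[[0,0,0.155],[0,0.01,0],1],[[0,0,0.158],[0,0.01,0],1],[[0,0,0.158],[0,0.01,0],1],[[0,0,0.158],[0,0.01,0],1]]'
```

```text
t: 21.62
eef_pos: [0.4114, 0.3519, 0.0605]
tcp_rot: [179.9, -0.9, 20.3]
wrist_force: [-1.4, -0.7, 1.2]
grip_width: 0.0228
grasp_force: 99.6
```

Light contact with the bench. I'll open the gripper, then rise straight up.

```bash
python3 -m jog '[[[0,0,0],[0,0,0],0.4],[[0,0,0],[0,0,0],0.1],[[0,0,0],[0,0,0],-0.4],[[0,0,0],[0,0,0],-1],[[0,0,0],[0,0,0],-1],[[0,0,0],[0,0,0],-1],[[0,0,0],[0,0,0],-1],[[0,0,0],[0,0,0],-1],[[0,0,0],[0,0,0],-1],[[0,0,-0.1],[0,0,0],-1],[[0,0,-0.3],[0,0,0],-1],[[0,0,-0.6],[0,0,0],-1],[[0,0,-0.95],[0,0,0],-1],[[0,0,-0.95],[0,0,0],-1],[[0,0,-0.95],[0,0,0],-1],[[0,0,-0.95],[0,0,0],-1]]'
python3 - <<'E'
from h import *
from station import bot
d=bot.get_image("top");P=cloud(d);h=cv2.cvtColor(d["img"],cv2.COLOR_BGR2HSV);z=P[...,2]
m=(h[...,1]<70)&(z<.012)&(z>-.01)&(P[...,0]>.44)&(P[...,0]<.61)&(P[...,1]>.3)&(P[...,1]<.48)
q=P[m];print(rect(P,m),np.median(q[:,2]),np.linalg.lstsq(np.c_[q[:,:2]-q[:,:2].mean(0),np.ones(len(q))],q[:,2],rcond=None)[0])
g=cv2.cvtColor(d["img"][200:300,190:295],cv2.COLOR_BGR2GRAY)
c=cv2.HoughCircles(cv2.resize(g,None,fx=4,fy=4),cv2.HOUGH_GRADIENT,1,50,param1=80,param2=18,minRadius=26,maxRadius=42); print((c[0]/4+[190,200,0]).round())
d0=np.load("top0.npz")["img"]; df=cv2.absdiff(d["img"],d0).max(2)>40
k,l,st,c=cv2.connectedComponentsWithStats(df.astype(np.uint8)); print([(s[:4].tolist(),int(s[4])) for s in st[1:] if s[4]>25])
E
```

```text
t: 22.95
eef_pos: [0.4094, 0.3515, 0.2036]
tcp_rot: [179.9, -1.0, 20.3]
wrist_force: [-0.2, 0.1, -0.4]
grip_width: 0.0853
grasp_force: 0.0
(array([523. , 396.7]), array([119.6, 135.5]), 20.5) 0.0027249516528177753 [-0.00886269 -0.0079622   0.00282831]
[[229. 236.   8.]
 [220. 255.   8.]
 [225. 273.   8.]
 [274. 240.   8.]
 [272. 263.   8.]]
[([480, 187, 160, 83], 7147), ([433, 218, 77, 33], 1226), ([372, 223, 12, 14], 57), ([357, 224, 15, 17], 212), ([220, 227, 18, 18], 253), ([368, 226, 53, 44], 1085), ([393, 226, 12, 8], 65), ([265, 231, 17, 18], 239), ([211, 246, 23, 36], 510), ([334, 253, 11, 27], 163), ([264, 254, 17, 18], 248), ([355, 254, 16, 17], 226), ([0, 260, 171, 220], 21580), ([418, 261, 87, 30], 959), ([293, 277, 347, 111], 10230), ([297, 283, 20, 6], 51), ([253, 307, 24, 40], 136), ([325, 309, 93, 22], 1371), ([429, 319, 14, 12], 119), ([0, 327, 7, 31], 165), ([497, 381, 90, 40], 958), ([624, 469, 16, 11], 102)]
```

The scoop is flat and five beads are in the barrel. I'll check that the picture differences at the mug and blank are only shadow, then hand in.

Run:
```python
from h import *
from station import bot
v,u=np.mgrid[:480,:640]; r=[]
for d in (dict(np.load("top0.npz")),bot.get_image("top")):
    P=cloud(d);z=P[...,2]
    for a,b,c,e,z0 in((310,425,300,345,.03),(245,312,295,355,.06)):
        m=(u>a)&(u<b)&(v>c)&(v<e)&(z>z0)&(z<.11); r.append(rect(P,m)[0]); print(rect(P,m),m.sum())
if max(np.hypot(*(r[0]-r[2])),np.hypot(*(r[1]-r[3])))<8: print(bot.close_job())
```

```text
(array([389.3, -67.6]), array([198.8,  44.9]), 88.1) 2056
(array([382. , 116.4]), array([ 78.9, 103.5]), 2.0) 475
(array([389.2, -67.8]), array([199.1,  44.9]), 88.1) 2056
(array([387.3, 121.3]), array([92.6, 95.1]), 76.0) 472
the job is handed in; nothing more can be done
None
```

The job is handed in after about 23 s of robot time: in the last check all five beads were in the barrel, the scoop was empty and lying flat on the bench, and the mug and blank had not moved noticeably; the verdict itself was not shown to me.

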